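# Turn the peg ring's drip arm over the bowl

### The arm

A 6-joint arm with a two-finger parallel gripper is mounted at the origin on the work surface. World frame = base frame: x ahead of the robot, y to its left, z up, the work surface at z = 0. Lengths are in m, angles in rad, forces in N, time in s.
With the tool pointing down it reaches from about 0.3 to 0.775 m from the base axis. Payload 14.6 kg.
Tool frame: the origin (TCP) lies midway between the tips of the shut fingers; the grasp point (between the pads) lies r.pinch_z behind it (r.pinch_z is the distance from the TCP to the grasp point, in m); x points along the fingers, y is the direction in which the jaws open and shut, and the axes are right-handed (so a half turn about x gives the same grasp; the last joint's range is limited). The gripper opens to 94 mm and grips with 3 to 60 N. Pads are 16 mm wide; open, the fingers measure 119 mm over their backs; the gripper's body (75 mm by 177 mm) begins 78 mm behind the grasp point.
Start: joints at [1.177, 0.3, 1.521, -0, 1.321, -0.067], TCP at [0.177, 0.521, 0.205] pointing down, gripper open.
Joint ranges: [-3.03, 3.03], [-0.79, 2.21], [0.23, 2.52], [-1.04, 4.18], [0, 3.07], [-2.55, 2.55]. Speed limits (rad/s): [2.22, 2.22, 2.57, 3.14, 3.14, 3.14].

### API

Orientations are given as a unit quaternion [x, y, z, w].
In Python, from cell import telemetry, cams, r gives the robot as it stands.
- The arm moves only by the tool send_rows, never from a script. Its argument "motion" is a list of rows, each a list of 3 entries, a list of its own where there are three numbers: the turn, a rotation vector about the world's x, y, z in rad, then the shift along the world's x, y, z in cm, then the opening in per cent of the stroke, from 0 (shut) to 100 (fully open). In form: [[[wx, wy, wz], [x, y, z], fingers], ...]. A call has 1 to 12 rows; each row shifts and turns the pose as measured when the row begins; what a row does not reach is not made up. A row lasts 1/8 s, in which the tool goes at most 62.5 mm and 10.7 degrees, less where a joint would pass 70% of its speed; a pose out of reach is approached as far as the arm can. A call is refused whole if a number of a shift passes 6.25 or a number of a turn 0.188, either way. A call with a gripper value outside its range is refused whole. The fingers move at their own pace and stop on an object; the grip force is fixed at half the most. Time passes only in rows, so rows that do not move let the fingers close. It gives the time, the measured TCP pose, the force and the opening at its end, in the units of the state.
- telemetry.sense(): the state, without advancing time (a new reading comes with each control period).
- cams.get_image(name): name is "scene" or "top" or "wrist"; returns (picture, depth): 480x640x3 uint8, blue, green, red; 480x640 float32, m along the optical axis (not along the pixel's ray), 0 where there is no reading.
- cams.calibration(name): a dict with "vertical_fov" (degrees; the focal length in pixels is half the picture's height over the tangent of half this angle, whatever the lens; pixels are square), "cx", "cy" (the principal point, pixels), "rvec" (rotation vector, rad) and "tvec" (3), from world to camera coordinates, as OpenCV has them; the wrist camera has in their place "tool_from_camera" (4x4, takes a point from camera to tool coordinates, whose origin is the TCP and whose axes are the tool frame's). Camera axes: x right, y down, z forward; pixel columns grow to the right and rows downward; lengths in m; the calibration is good to about 2 mm. A picture is of the moment at which its call begins: read the wrist's pose just before it. calibration takes no time and is no camera call.
- r.hand_in(): hands the job in, once; it reports no verdict.
The state is a dict: "t": time; "joint_positions": joint angles; "joint_velocities": joint speeds; "tau": joint torques, N m; "ee_pos": TCP position; "eef_rot": TCP orientation; "wrist_force": force on the tool from outside, world axes, zero at the start; "torque": the same for the moment, N m; "grip_width": finger opening in m.
Only numpy, scipy, OpenCV 4.12 (cv2) and the standard library are available. Lean on these libraries where they do the work, as an engineer would, in place of code of your own. Each camera call takes 0.05 s, during which the arm holds its last target.

### The job

Push the steel peg ring round on its post with a fingertip, gently and without gripping anything, until its one long arm stands with its tip over the middle of the ceramic bowl. Leave the bowl and everything else on the ledge where it stands, then take the hand away so that the ring rests there by itself.

Things in the scene. Friction and masses are not known exactly. Their poses are not given: they have to be found in the camera images.
- ring: level steel laundry-peg ring, 240 mm across, rod 8 mm thick, on a vertical post; turns both ways without end, and a rub in the bearing (0.25 N m, about 4 N at mid-spoke) keeps it where it is left. Origin: on the turning axis, in the plane of ring and spokes, 150 mm above the ledge. x runs along the one long arm, z up. Hub 32 mm across, 12 mm high above the plane
- spoke (a point): middle of the spoke opposite the long arm, 68 mm from the axis, turning with the ring. Four straight 8 mm round spokes leave the hub at 0 (the long arm), 90, 180 and 270 degrees; between them, from 16 to 110 mm from the axis, is open space to put a finger down. The spokes are good places to push
- peg (a point): on the rim at 22.5 degrees from the long arm, where one of eight white pegs sits, fixed on the rim at 22.5, 67.5, 112.5 ... degrees; each is 11 mm wide and reaches from 10 mm above to 52 mm below the plane of the ring. The ring's post is 14 mm thick, on a round foot 110 mm across and 8 mm high, fixed to the ledge
- drip (a point): lower end of the long arm's bent-down tip, a 14 mm steel ball, 165 mm from the ring's axis and 29 mm below the ring's plane (121 mm above the ledge)
- bowl_rim (a point): centre of the mouth of the loose white ceramic bowl, 120 mm across and 55 mm high, standing on the ledge partly under the rim of the ring, 160 to 170 mm from the ring's axis
- funnel_mid (a point): blue plastic funnel standing mouth down, 100 mm across and 100 mm high, loose; this point is on its axis 50 mm up. Not part of the job
- canister_mid (a point): frosted acrylic canister with a flat lid, 100 mm across and 135 mm high, loose; this point is on its axis half-way up. Not part of the job
- jar_mid (a point): white jar, 72 mm across and 100 mm high, loose; this point is on its axis half-way up. Not part of the job
Things that resemble listed ones, but are neither listed nor needed, are in the scene too. What is meant by the part that bears bowl_rim is not blue, and is the larger of those in its own colour.

How it is judged:
By the outcome, as a careful person would: the job done as asked, in the order asked, and still so for the second after the job is handed in, with the robot touching nothing.
It also fails if it takes over 45 s, if anything falls off the work surface, if the arm or the gripper's body presses on something with over 40 N, if the wrist force passes 120 N, or if a joint passes its speed limit or range.

## Working session

There is one attempt and no reset: what is moved stays moved. The work goes in short steps, Python scripts to look and compute and a tool call to move; the robot and the scene stay as the last step left them, time stands still between calls to the robot, and variables do not carry over. Pictures are saved under pics/ and viewed, and the job is handed in when it is done.

Besides the shell and the picture viewer there is one more tool, called as a command line: name --argument value ..., lists and objects as JSON in quotes. send_rows: Moves the arm, as the interface text tells. Its arguments: {"type":"object","properties":{"motion":{"type":"array","items":{"type":"array"}}},"required":["motion"]}

```bash
mkdir -p pics; ls; python3 - <<'E'
from cell import telemetry,cams,r
import cv2,numpy as np
print(telemetry.sense(), r.pinch_z)
for n in ["scene","top","wrist"]:
    im,d=cams.get_image(n); cv2.imwrite(f"pics/{n}0.png",im); np.save(f"pics/{n}0.npy",d)
    print(n,cams.calibration(n))
E
```

```text
pics
{'t': 0.0, 'joint_positions': array([ 1.17741242e+00,  3.00473613e-01,  1.52158548e+00, -2.82313776e-05,
        1.32068892e+00, -6.65977553e-02]), 'joint_velocities': array([ 0.00051861, -0.00166614, -0.00185091, -0.00106234,  0.0018789 ,
        0.00139453]), 'tau': array([ 2.74908211e-05, -5.31808627e+01, -3.52736020e+01,  7.08492519e-02,
        2.44693703e-02, -7.76912998e-05]), 'ee_pos': array([0.17645828, 0.52064741, 0.20488309]), 'eef_rot': array([ 0.11462057,  0.69777283, -0.11542042,  0.69760542]), 'wrist_force': array([ 0.08147819, -0.27487388, -0.80653707]), 'torque': array([ 0.02272791,  0.01585522, -0.00861084]), 'grip_width': 0.09398771521590708} 0.0188
scene {'vertical_fov': 44.447956334528094, 'cx': 318.4207612486955, 'cy': 244.38532830585982, 'rvec': array([ 2.17714384,  0.5732117 , -0.30900946]), 'tvec': array([-0.52260921, -0.08159966,  2.06239551])}
top {'vertical_fov': 42.20182140699693, 'cx': 317.8768304514722, 'cy': 234.97039137894444, 'rvec': array([ 2.20021515, -2.17410009,  0.05446464]), 'tvec': array([0.0051442 , 0.60726783, 1.8808499 ])}
wrist {'vertical_fov': 62.624824242286785, 'cx': 321.7640533139876, 'cy': 245.26583059831214, 'tool_from_camera': array([[ 1.02159070e-03, -2.59570712e-01,  9.65723564e-01,
        -1.78907803e-01],
       [ 9.99999106e-01,  1.09854867e-03, -7.62577150e-04,
        -1.29705422e-04],
       [-8.62951638e-04,  9.65723479e-01,  2.59571602e-01,
        -7.50066710e-02],
       [ 0.00000000e+00,  0.00000000e+00,  0.00000000e+00,
         1.00000000e+00]])}
```

View pics/scene0.png

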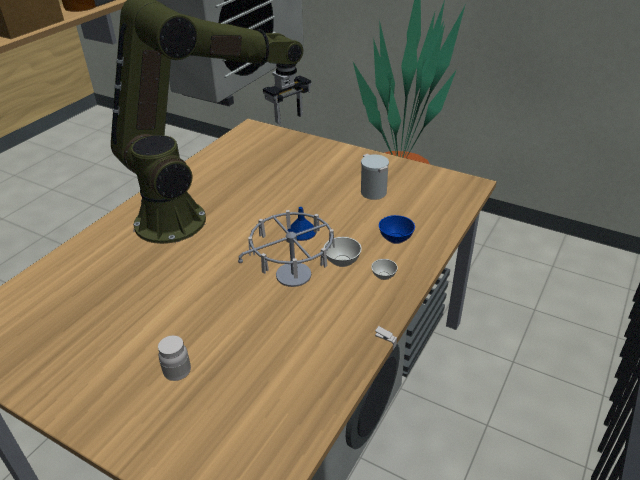

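View pics/top0.png

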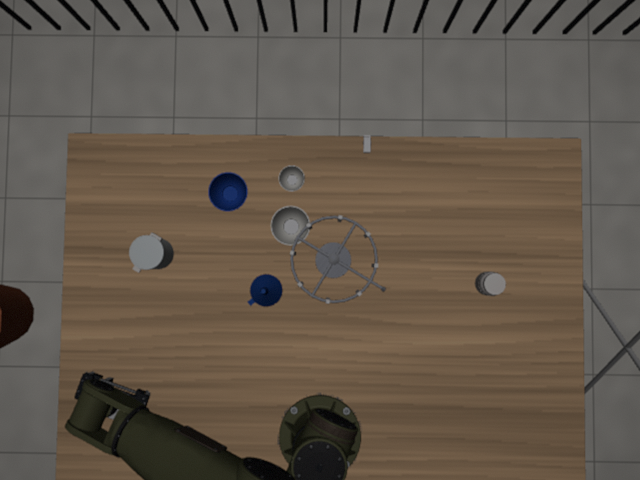

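View pics/wrist0.png

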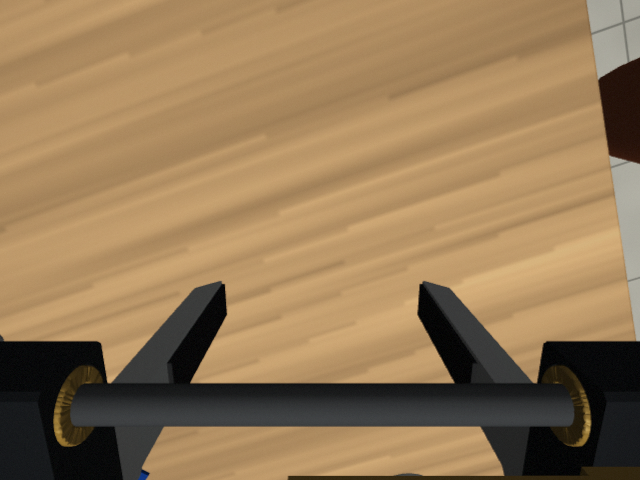

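The top view shows the hub at about (334,259), the long arm's tip at about (383,290), and the big white bowl at about (290,225). The funnel is at (266,290), the canister at (150,252) and the jar at (490,284). Next I'll refine these positions.

```bash
cat > h.py <<'E'
import numpy as np,cv2
from cell import telemetry,cams,r
from scipy.spatial.transform import Rotation as R
def K(n):
    c=cams.calibration(n); f=240/np.tan(np.radians(c['vertical_fov']/2)); return f,c['cx'],c['cy']
def ext(n,st=None):
    c=cams.calibration(n)
    if n=='wrist':
        T=np.eye(4);T[:3,:3]=R.from_quat(st['eef_rot']).as_matrix();T[:3,3]=st['ee_pos'];T=T@c['tool_from_camera'];return T
    T=np.eye(4);T[:3,:3]=cv2.Rodrigues(np.array(c['rvec']))[0];T[:3,3]=c['tvec'];return np.linalg.inv(T)
def plane(n,u,v,z,st=None):
    f,cx,cy=K(n);T=ext(n,st);d=T[:3,:3]@np.array([(u-cx)/f,(v-cy)/f,1]);return T[:3,3]+d*(z-T[2,3])/d[2]
def cloud(n,dep,st=None):
    f,cx,cy=K(n);T=ext(n,st);v,u=np.mgrid[:480,:640];P=np.stack([(u-cx)/f*dep,(v-cy)/f*dep,dep],-1);return P@T[:3,:3].T+T[:3,3]
def proj(n,p,st=None):
    f,cx,cy=K(n);T=np.linalg.inv(ext(n,st));q=T[:3,:3]@np.array(p)+T[:3,3];return f*q[0]/q[2]+cx,f*q[1]/q[2]+cy
E
python3 - <<'E'
from h import *
im=cv2.imread('pics/top0.png');sc=cv2.imread('pics/scene0.png')
cv2.imwrite('pics/topz.png',cv2.resize(im[150:330,220:420],None,fx=4,fy=3.3,interpolation=cv2.INTER_CUBIC)[:600])
cv2.imwrite('pics/topz.png',cv2.resize(im[155:325,220:410],None,fx=3.5,fy=3.5,interpolation=cv2.INTER_CUBIC)[:600])
cv2.imwrite('pics/scz.png',cv2.resize(sc[190:310,220:420],None,fx=4,fy=4,interpolation=cv2.INTER_CUBIC))
d=np.load('pics/top0.npy');P=cloud('top',d)
print(plane('top',334,259,.16),plane('top',383,290,.15),plane('top',290,225,.055))
for nm,(u0,u1,v0,v1,lo,hi) in dict(bowl=(265,315,200,250,.045,.07),ring=(285,390,210,310,.135,.158),hub=(320,350,245,272,.157,.2),funnel=(240,290,268,312,.02,.2),can=(120,180,225,280,.12,.17),jar=(470,510,265,300,.08,.13)).items():
    q=P[v0:v1,u0:u1].reshape(-1,3);q=q[(q[:,2]>lo)&(q[:,2]<hi)]
    print(nm,len(q),q.mean(0).round(4) if len(q) else '',q.min(0).round(3),q.max(0).round(3))
    if nm in('ring','bowl'):np.save(f'pics/{nm}.npy',q)
E
```

```text
[ 0.53153244 -0.03518205  0.16      ] [ 0.44594269 -0.17456958  0.15      ] [0.63393701 0.09596024 0.055     ]
bowl 231 [0.6408 0.103  0.0529] [0.577 0.039 0.045] [0.694 0.156 0.065]
ring 1069 [ 0.5304 -0.0365  0.152 ] [ 0.41  -0.178  0.136] [0.657 0.09  0.158]
hub 86 [ 0.5357 -0.0334  0.1614] [ 0.5   -0.063  0.157] [0.571 0.002 0.173]
funnel 517 [0.4397 0.169  0.0397] [0.398 0.128 0.02 ] [0.483 0.213 0.107]
can 1021 [0.5471 0.5039 0.1344] [0.491 0.455 0.122] [0.604 0.554 0.148]
jar 395 [ 0.4685 -0.4992  0.0991] [ 0.436 -0.531  0.08 ] [ 0.501 -0.468  0.112]
```

View pics/topz.png

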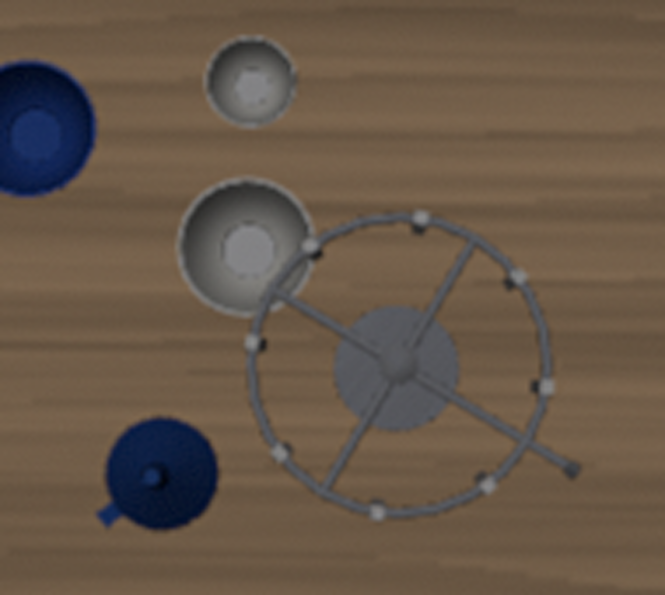

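View pics/scz.png

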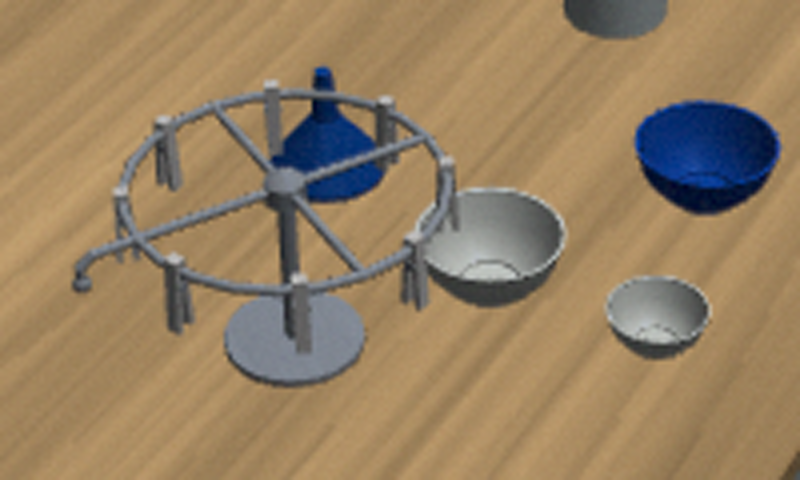

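```bash
python3 - <<'E'
from h import *
from scipy.optimize import least_squares,minimize
f=lambda x,y,z,n='top':plane(n,(x+.5)/3.5-.5+220,(y+.5)/3.5-.5+155,z)
# ring outline by depth
q=np.load('pics/ring.npy')[:,:2]
c=np.array([.531,-.036])
for _ in range(10):
    d=np.linalg.norm(q-c,axis=1);m=(d>.112)&(d<.128)
    s=least_squares(lambda p:np.linalg.norm(q[m]-p[:2],axis=1)-.12,c,loss='soft_l1',f_scale=.003);c=s.x
print('ring c',c,m.sum(),'hub px',f(398,363,.155))
d=np.linalg.norm(q-c,axis=1);v=q-c
m=(d>.025)&(d<.108);a=np.arctan2(v[m,1],v[m,0]);print('spoke mod90',np.degrees(np.angle(np.exp(4j*a).mean())/4), m.sum())
m=d>.13;print('arm',np.degrees(np.arctan2(*v[m].mean(0)[::-1])),d.max())
t=f(571,467,.135);print('tip px',t,np.degrees(np.arctan2(*(t[:2]-c)[::-1])),np.linalg.norm(t[:2]-c))
# bowl: ellipse fit from edge pixels manually (rim left 178,right 314,top 179,bottom 316)
im=cv2.imread('pics/top0.png').astype(int)
P=np.load('pics/top0.npy')
b=f(246.5,247,.055);print('bowl px',b)
bq=np.load('pics/bowl.npy');bc=b[:2].copy()
s=least_squares(lambda p:np.linalg.norm(bq[:,:2]-p,axis=1)-.058,bc,loss='soft_l1',f_scale=.003);print('bowl depthfit',s.x)
# scene view: bowl rim
g=lambda x,y,z:plane('scene',(x+.5)/4-.5+220,(y+.5)/4-.5+190,z)
print('bowl scene L/R/T',g(565,236,.055),g(492,187,.055), 'hub sc',g(284,172,.162))
for bb in (b[:2],s.x): print(np.degrees(np.arctan2(*(bb-c)[::-1])),np.linalg.norm(bb-c))
E
```

```text
ring c [ 0.53365282 -0.03285711] 646 hub px [ 0.53342798 -0.03343194  0.155     ]
spoke mod90 -30.343082090051247 299
arm -120.43016174996237 0.1677785184155292
tip px [ 0.45098439 -0.17536625  0.135     ] -120.11768424700698 0.16475109134940044
bowl px [0.6332956  0.09573654 0.055     ]
bowl depthfit [0.63445187 0.09649027]
bowl scene L/R/T [0.6893848  0.11907227 0.055     ] [0.60964501 0.14756417 0.055     ] hub sc [ 0.53342645 -0.03341371  0.162     ]
52.229131137609635 0.162680702290074
52.07109077159895 0.16398534976747026
```

Arm is at about -120.3° and the bowl at +52.1° (164 mm), so I need about +172.4° counter-clockwise. I'll push the opposite spoke (59.7°) from its clockwise side. The first move brings the shut fingers above the start point, (0.585, 0.011).

send_rows --motion '[[[0, 0, 0], [3.5, -4.3, 0.3], 0], [[0, 0, 0], [3.5, -4.3, 0.3], 0], [[0, 0, 0], [3.5, -4.3, 0.2], 0], [[0, 0, 0], [3.5, -4.3, 0], 0], [[0, 0, 0], [3.5, -4.3, 0], 0], [[0, 0, 0], [3.5, -4.3, 0], 0], [[0, 0, 0], [3.5, -4.3, 0], 0], [[0, 0, 0], [3.5, -4.3, 0], 0], [[0, 0, 0], [3.5, -4.3, 0], 0], [[0, 0, 0], [3.5, -4.3, 0], 0], [[0, 0, 0], [3.5, -4.3, 0], 0], [[0, 0, 0], [0, 0, 0], 0]]'

```text
t: 1.65
ee_pos: [0.5696, 0.0297, 0.2108]
eef_rot: [0.113, 0.699, -0.115, 0.697]
wrist_force: [0.3, 0.2, 0.2]
grip_width: 0.0003
```

```bash
python3 - <<'E'
from h import *
s=telemetry.sense();print(s['t'],s['ee_pos'],s['joint_positions'],s['grip_width'],R.from_quat(s['eef_rot']).as_matrix().round(3))
im,d=cams.get_image('wrist');cv2.imwrite('pics/w1.png',im)
E
```

```text
1.65 [0.56960955 0.02968172 0.21076167] [-0.01111774  0.34304995  1.45176041 -0.00222509  1.34926877 -1.25676355] 0.00027015296941141514 [[-0.003  0.319  0.948]
 [-0.002  0.948 -0.319]
 [-1.    -0.003 -0.002]]
```

View pics/w1.png

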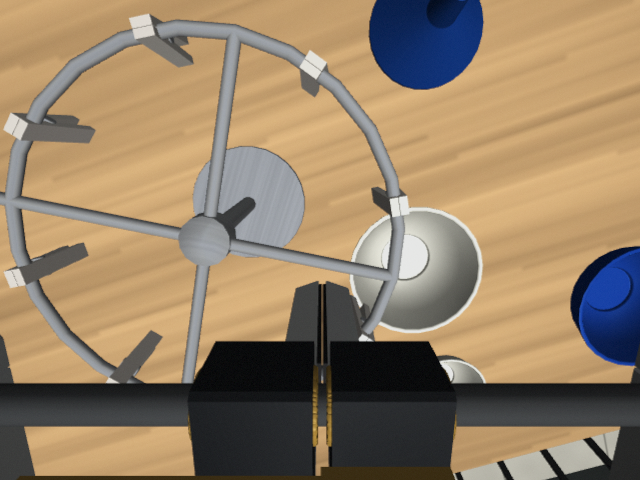

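The wrist view shows the hub at (205,240). The spoke toward the bowl ends at (392,273), and the fingertips are in the quadrant on its far side. The pushing side is correct.

```bash
python3 - <<'E'
from h import *
s=telemetry.sense()
print(plane('wrist',205,239,.162,s),plane('wrist',390,273,.152,s), 'spoke mid',plane('wrist',310,258,.152,s))
a=plane('wrist',418,208,.055,s);b=plane('wrist',412,331,.055,s);print('bowl',a,b,(a+b)/2)
print(plane('wrist',482,268,.055,s))
c=np.array([.5335,-.0333])
th=np.radians(38);print(c+.068*np.array([np.cos(th),np.sin(th)]))
E
```

```text
[ 0.52988861 -0.02973897  0.162     ] [0.58909606 0.06957256 0.152     ] spoke mid [0.56360609 0.02453864 0.152     ]
bowl [0.57722864 0.11432184 0.055     ] [0.68751502 0.07923565 0.055     ] [0.63237183 0.09677874 0.055     ]
[0.64751956 0.15447961 0.055     ]
[0.58708473 0.00856498]
```

send_rows --motion '[[[0, 0, 0], [1.7, -2.1, 0], 0], [[0, 0, 0], [0, 0, 0], 0], [[0, 0, 0], [0, 0, -2.5], 0], [[0, 0, 0], [0, 0, -3], 0], [[0, 0, 0], [0, 0, -2.5], 0], [[0, 0, 0], [0, 0, -0.5], 0], [[0, 0, 0], [0, 0, 0], 0]]'

```text
t: 2.58
ee_pos: [0.5823, 0.0181, 0.1258]
eef_rot: [0.111, 0.699, -0.112, 0.698]
wrist_force: [0.2, -0.2, 0.1]
grip_width: 0.0005
```

```bash
cat > plan.py <<'E'
import sys
from h import *
s=telemetry.sense();c=np.array([.533,-.0325]);p=s['ee_pos'][:2]-c
print(s['t'],s['ee_pos'],s['wrist_force'],'r',np.hypot(*p),'ang',np.degrees(np.arctan2(p[1],p[0])))
a=np.arctan2(p[1],p[0]);step=float(sys.argv[1]);n=int(sys.argv[2]);q=p
for i in range(n):
    a+=step/.068;w=.068*np.array([np.cos(a),np.sin(a)]);print((100*(w-q)).round(2));q=w
E
python3 plan.py .009 12
```

```text
2.575 [0.58231134 0.01811754 0.12583863] [ 0.24346385 -0.24399786  0.10697113] r 0.07066642885280977 ang 45.74888821670607
[-0.87  0.39]
[-0.76  0.49]
[-0.81  0.38]
[-0.86  0.27]
[-0.89  0.16]
[-0.9   0.04]
[-0.9  -0.08]
[-0.88 -0.2 ]
[-0.84 -0.31]
[-0.8  -0.42]
[-0.73 -0.52]
[-0.66 -0.61]
```

send_rows --motion '[[[0, 0, 0], [-0.5, 0.4, 0], 0], [[0, 0, 0], [-0.7, 0.5, 0], 0], [[0, 0, 0], [-0.8, 0.4, 0], 0], [[0, 0, 0], [-0.9, 0.3, 0], 0], [[0, 0, 0], [-0.9, 0.2, 0], 0], [[0, 0, 0], [-0.9, 0.1, 0], 0]]'

```text
t: 3.32
ee_pos: [0.535, 0.038, 0.1297]
eef_rot: [0.111, 0.695, -0.112, 0.702]
wrist_force: [6.7, -3.3, -1.7]
grip_width: 0.0002
```

```bash
python3 plan.py .009 12; python3 - <<'E'
from h import *
im,d=cams.get_image('top');cv2.imwrite('pics/t2.png',cv2.resize(im[155:325,220:410],None,fx=3.5,fy=3.5,interpolation=cv2.INTER_CUBIC))
E
```

```text
3.325 [0.535048   0.03803191 0.12966571] [ 6.66476521 -3.25194055 -1.66072745] r 0.07056163896935132 ang 88.33679480444931
[-0.91 -0.29]
[-0.89 -0.15]
[-0.86 -0.27]
[-0.82 -0.38]
[-0.76 -0.48]
[-0.69 -0.58]
[-0.61 -0.66]
[-0.51 -0.74]
[-0.41 -0.8 ]
[-0.3  -0.85]
[-0.19 -0.88]
[-0.07 -0.9 ]
```

View pics/t2.png

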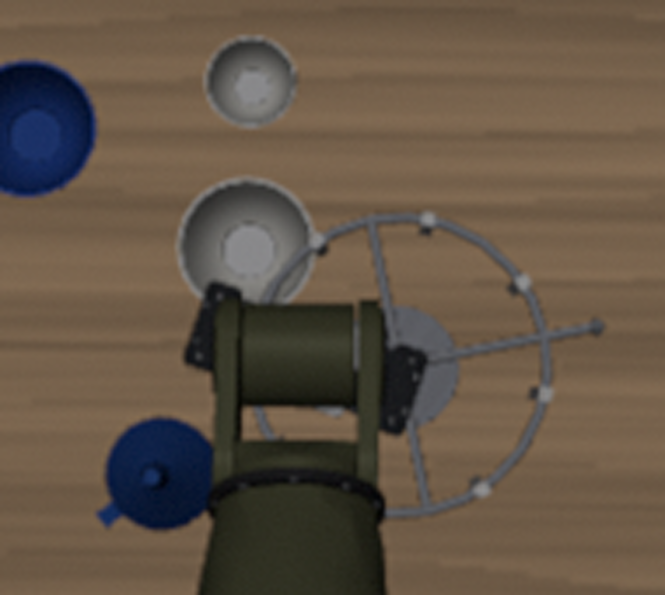

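The arm swung to about -79°, with the tip at (597,326) in the crop. The bowl hasn't moved, so I'll continue.

send_rows --motion '[[[0, 0, 0], [-0.9, -0.1, -0.2], 0], [[0, 0, 0], [-0.9, -0.2, -0.1], 0], [[0, 0, 0], [-0.8, -0.3, -0.1], 0], [[0, 0, 0], [-0.8, -0.4, 0], 0], [[0, 0, 0], [-0.8, -0.5, 0], 0], [[0, 0, 0], [-0.7, -0.6, 0], 0], [[0, 0, 0], [-0.6, -0.7, 0], 0]]'

```text
t: 4.25
ee_pos: [0.4811, 0.0129, 0.1308]
eef_rot: [0.113, 0.69, -0.109, 0.707]
wrist_force: [4.7, 2.8, -1.2]
grip_width: 0.0004
```

```bash
python3 plan.py .009 12
```

```text
4.25 [0.48114693 0.01291831 0.13084971] [ 4.66670526  2.75427471 -1.1707077 ] r 0.06893158847324758 ang 138.78475522375078
[-0.48 -0.78]
[-0.45 -0.78]
[-0.34 -0.83]
[-0.23 -0.87]
[-0.11 -0.89]
[ 0.01 -0.9 ]
[ 0.13 -0.89]
[ 0.24 -0.87]
[ 0.35 -0.83]
[ 0.46 -0.77]
[ 0.56 -0.7 ]
[ 0.65 -0.62]
```

send_rows --motion '[[[0, 0, 0], [-0.4, -0.8, -0.2], 0], [[0, 0, 0], [-0.4, -0.8, -0.2], 0], [[0, 0, 0], [-0.3, -0.8, -0.2], 0], [[0, 0, 0], [-0.2, -0.9, -0.1], 0], [[0, 0, 0], [-0.1, -0.9, 0], 0], [[0, 0, 0], [0, -0.9, 0], 0], [[0, 0, 0], [0.2, -0.8, 0], 0]]'

```text
t: 5.12
ee_pos: [0.4687, -0.0453, 0.1254]
eef_rot: [0.115, 0.689, -0.106, 0.708]
wrist_force: [0.4, 6.0, 0.7]
grip_width: 0.0003
```

```bash
python3 plan.py .006 9;python3 - <<'E'
from h import *
im,d=cams.get_image('top');cv2.imwrite('pics/t3.png',cv2.resize(im[155:325,220:410],None,fx=3.5,fy=3.5,interpolation=cv2.INTER_CUBIC))
E
```

```text
5.125 [ 0.46870453 -0.0452849   0.12542129] [0.35295034 5.98132965 0.7217615 ] r 0.06555425664668692 ang -168.75365567357545
[-0.1  -0.63]
[ 0.19 -0.57]
[ 0.24 -0.55]
[ 0.29 -0.52]
[ 0.34 -0.5 ]
[ 0.38 -0.47]
[ 0.42 -0.43]
[ 0.45 -0.39]
[ 0.49 -0.35]
```

View pics/t3.png

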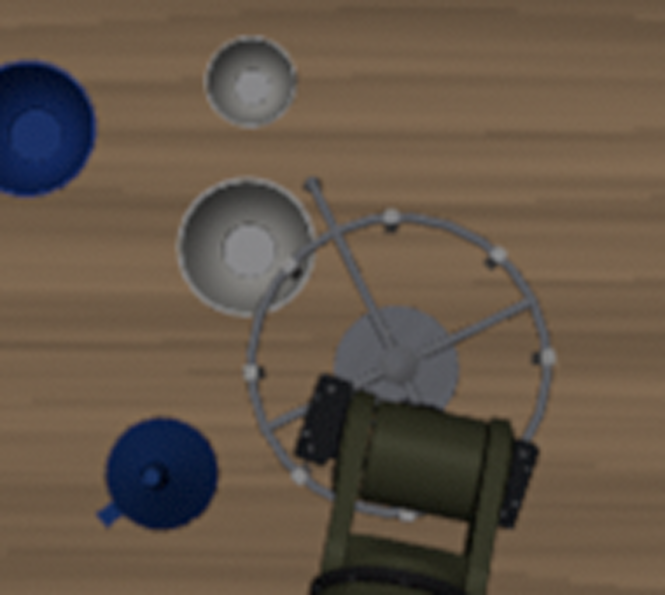

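```bash
cat > ang.py <<'E'
import sys
from h import *
x,y=map(float,sys.argv[1:3])
c=np.array([.5333,-.0331])
f=lambda x,y,z:plane('top',(x+.5)/3.5-.5+220,(y+.5)/3.5-.5+155,z)
t=f(x,y,.14)[:2];v=t-c;print(t,np.degrees(np.arctan2(v[1],v[0])),np.hypot(*v))
E
python3 ang.py 313 186
```

```text
[0.67767232 0.03741847] 26.033133348156785 0.16067427369011641
```

send_rows --motion '[[[0, 0, 0], [0.1, -0.6, 0], 0], [[0, 0, 0], [0.2, -0.6, 0], 0], [[0, 0, 0], [0.3, -0.5, 0], 0], [[0, 0, 0], [0.2, -0.4, 0], 0], [[0, 0, 0], [0, 0, 0], 0]]'

```text
t: 5.8
ee_pos: [0.4751, -0.0666, 0.1245]
eef_rot: [0.115, 0.69, -0.106, 0.706]
wrist_force: [-1.6, 2.0, 0.2]
grip_width: 0.0007
```

```bash
python3 plan.py .003 4;python3 - <<'E'
from h import *
im,d=cams.get_image('top');cv2.imwrite('pics/t4.png',cv2.resize(im[155:325,220:410],None,fx=3.5,fy=3.5,interpolation=cv2.INTER_CUBIC))
E
```

```text
5.8 [ 0.47513739 -0.06656837  0.1244672 ] [-1.63517673  2.02760142  0.18808308] r 0.06714711888019179 ang -149.5112569357799
[ 0.08 -0.3 ]
[ 0.17 -0.25]
[ 0.18 -0.24]
[ 0.19 -0.23]
```

View pics/t4.png

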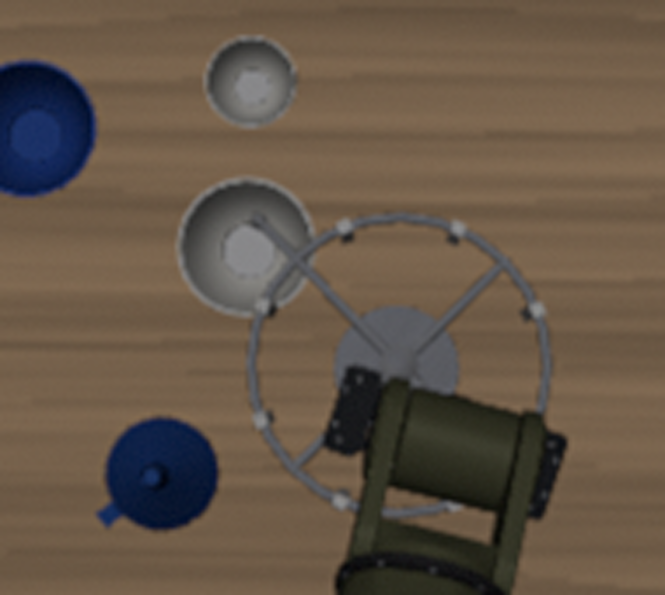

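```bash
python3 ang.py 259 218; python3 - <<'E'
from h import *
f=lambda x,y,z:plane('top',(x+.5)/3.5-.5+220,(y+.5)/3.5-.5+155,z)
v=f(298,465,.152)-f(503,264,.152);print(np.degrees(np.arctan2(v[1],v[0]))-90)
E
```

```text
[0.65089438 0.0812386 ] 44.195758584010996 0.1640175398240288
45.07653275185831
```

send_rows --motion '[[[0, 0, 0], [0.1, -0.3, 0], 0], [[0, 0, 0], [0.2, -0.2, 0], 0], [[0, 0, 0], [0.1, -0.2, 0], 0], [[0, 0, 0], [0, 0, 0], 0]]'

```text
t: 6.35
ee_pos: [0.4789, -0.0736, 0.1243]
eef_rot: [0.115, 0.691, -0.105, 0.706]
wrist_force: [-0.1, 2.6, 1.0]
grip_width: 0.0005
```

```bash
python3 plan.py .003 4;cat > look.py <<'E'
from h import *
import sys
im,d=cams.get_image('top');cv2.imwrite(f'pics/{sys.argv[1]}.png',cv2.resize(im[155:325,220:410],None,fx=3.5,fy=3.5,interpolation=cv2.INTER_CUBIC))
np.save(f'pics/{sys.argv[1]}.npy',d)
P=cloud('top',d).reshape(-1,3);c=np.array([.5333,-.0331]);q=P[(P[:,2]>.115)&(P[:,2]<.165)];v=q[:,:2]-c;rr=np.hypot(*v.T)
a=np.degrees(np.arctan2(v[:,1],v[:,0]));m=(rr>.128)&(rr<.18)&(a>0)&(a<100);print('arm pts',m.sum(),a[m].mean(),np.median(a[m]),rr[m].max())
E
python3 look.py t5
```

```text
6.35 [ 0.47893486 -0.07358999  0.12425208] [-0.12694209  2.58322677  0.97412016] r 0.06790749239393326 ang -142.7648402533941
[ 0.18 -0.24]
[ 0.2  -0.23]
[ 0.21 -0.22]
[ 0.22 -0.21]
arm pts 45 50.776121524756086 50.82038516694121 0.1715807253250092
```

View pics/t5.png

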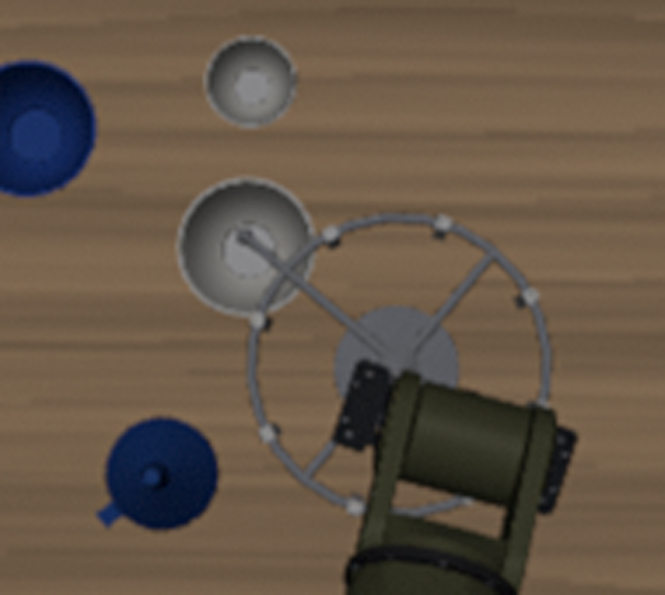

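send_rows --motion '[[[0, 0, 0], [0.1, -0.12, 0], 0], [[0, 0, 0], [0, 0, 0], 0]]'

```text
t: 6.65
ee_pos: [0.48, -0.0747, 0.1243]
eef_rot: [0.115, 0.691, -0.105, 0.706]
wrist_force: [-0.7, 3.5, 0.6]
grip_width: 0.0005
```

```bash
python3 plan.py .003 1; python3 look.py t6
```

```text
6.65 [ 0.48000543 -0.07472994  0.12428321] [-0.7416911   3.48749561  0.6248904 ] r 0.06776276695834745 ang -141.44960610556737
[ 0.17 -0.25]
arm pts 48 51.97581056441214 51.996174640671484 0.1710374740394465
```

Arm is now at about 52.0°. I'll back off from the spoke, lift straight up, then move away.

send_rows --motion '[[[0, 0, 0], [-0.4, 0.5, 0], 0], [[0, 0, 0], [-0.4, 0.5, 0], 0], [[0, 0, 0], [0, 0, 0], 0], [[0, 0, 0], [0, 0, 3], 0], [[0, 0, 0], [0, 0, 4], 0], [[0, 0, 0], [0, 0, 4], 0], [[0, 0, 0], [0, 0, 3], 0], [[0, 0, 0], [-4, 0, 0], 0], [[0, 0, 0], [-4, 0, 0], 0], [[0, 0, 0], [-3, 0, 0], 0], [[0, 0, 0], [0, 0, 0], 0]]'

```text
t: 8.07
ee_pos: [0.3581, -0.0646, 0.2694]
eef_rot: [0.114, 0.689, -0.106, 0.707]
wrist_force: [0.3, 0.3, 0.2]
grip_width: 0.0005
```

```bash
python3 - <<'E'
from h import *
s=telemetry.sense();im,d=cams.get_image('wrist');cv2.imwrite('pics/w7.png',im)
im,d=cams.get_image('scene');cv2.imwrite('pics/s7.png',cv2.resize(im[150:310,200:420],None,fx=3.5,fy=3.5,interpolation=cv2.INTER_CUBIC))
print(s['t'],s['ee_pos'],s['wrist_force'],s['eef_rot'].tolist())
E
python3 look.py t7
```

```text
8.075 [ 0.35806742 -0.06458179  0.26937575] [0.34521057 0.33429312 0.16674759] [0.11404922548862617, 0.6893975424681537, -0.10616110838846145, 0.7074274674269072]
arm pts 48 51.97358072239522 51.98363123966428 0.17197127879573654
```

View pics/t7.png

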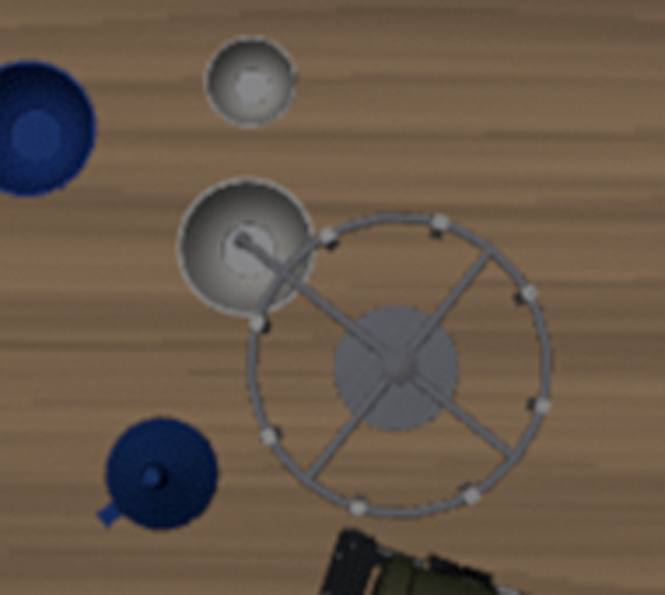

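View pics/w7.png

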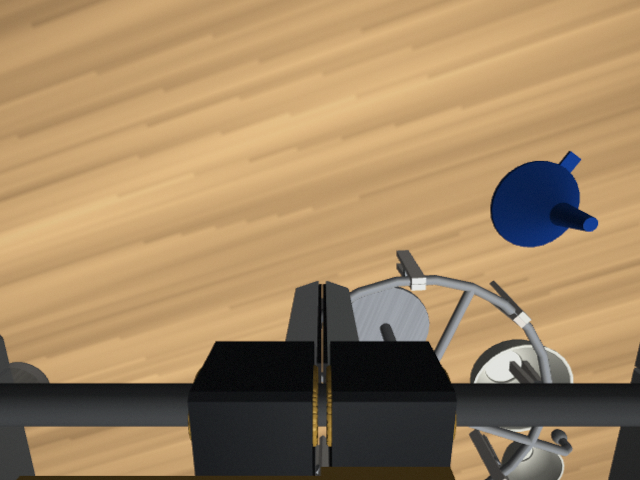

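View pics/s7.png

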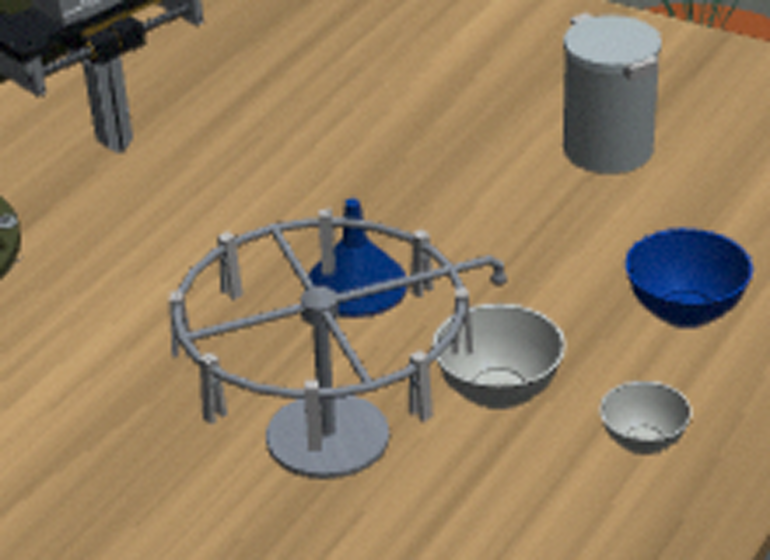

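The pictures show the ring standing free, with its tip at (243,240) in the top crop, near the bowl's centre at (247,247). Next I'll cross-check the drip ball in the scene view.

```bash
python3 ang.py 243 240; python3 - <<'E'
from h import *
g=lambda x,y,z:plane('scene',(x+.5)/3.5-.5+200,(y+.5)/3.5-.5+150,z)
print('drip scene',g(499,278,.124),'hub',g(320,296,.162))
f=lambda x,y,z:plane('top',(x+.5)/3.5-.5+220,(y+.5)/3.5-.5+155,z)
v=f(311,476,.152)-f(489,251,.152);print('cross spokes',np.degrees(np.arctan2(v[1],v[0]))-90)
# bowl moved? and expected ball pixel
a=cv2.imread('pics/topz.png')[150:340,160:250].astype(int);b=cv2.imread('pics/t7.png')[150:340,160:250].astype(int)
print('bowl left diff',np.abs(a-b)[:, :60].max())
# bowl outline from the scene: leftmost(435?),right 565,top 304 bottom rim
L=g(565,342,.055);print(L)
E
```

```text
[0.63270381 0.09405822] 51.984079328235424 0.16140114875828881
drip scene [0.63387187 0.09929316 0.124     ] hub [ 0.53871883 -0.03935679  0.162     ]
cross spokes 52.28475087565403
bowl left diff 6
[0.68704366 0.1250513  0.055     ]
```

```bash
python3 -c "
from cell import r
print(r.hand_in())"
```

```text
the job is handed in; nothing more can be done
None
```

I turned the ring about 172° counter-clockwise by pushing the spoke opposite the long arm with the shut fingers. Then I backed off, lifted the hand clear and handed the job in at about 8 s, well under the 45 s limit. The highest wrist force I read, at the ends of moves, was about 7 N.

**Arm angle:** With the hand away, the long arm stood at 52.0° by depth, 52.0° by the tip pixel and 52.3° by the cross spokes. The bowl's bearing from the axis is 52.1–52.2°. The depth angle was the same before and after the hand left.

**Tip over bowl:** The tip measured (0.633, 0.094) from the top camera and (0.634, 0.099) from the scene camera. The bowl centre is (0.633, 0.096), so they agree within about 3 mm.

**Other objects:** The bowl's left edge looks the same in the top pictures before and after. I saw no sign that the funnel, the canister or the other bowls had moved, though I only judged those by eye. The jar was outside the final pictures I viewed, and the arm never went near it.

**One disagreement:** The hub position read by hand from the last scene picture was about 8 mm off the other fixes. I took this as a rough pixel reading, because the earlier scene and top fixes agreed and the wrist fix was within about 5 mm.

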